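# Scrape the chalk chips off the marking board

## Robot

A 6-joint arm with a two-finger parallel gripper is mounted at the origin on a cart in front of the work surface, level with it; the furniture and walls round the work are solid. World frame = base frame: x ahead of the robot, y to its left, z up, the work surface at z = 0. Lengths are in m, angles in rad, forces in N, time in s.
With the tool pointing down it reaches from about 0.25 to 0.8 m from the base axis. Payload 3.9 kg.
Tool frame: the origin (TCP) lies between the finger pads; the fingertips stand 14 mm ahead of it and the grasp point (between the pads) lies 5 mm behind it (arm.tips_ahead is the z of the fingertips in the tool frame, in m); z points along the fingers, y is the line along which they close (so a half turn about z gives the same grasp; the last joint's range is limited). The gripper opens to 85 mm and grips with 20 to 120 N. Pads are 22 mm wide; open, the fingers measure 114 mm over their backs; the gripper's body (76 mm by 85 mm) begins 54 mm behind the grasp point. The pads swing forward as they close: fully open they stand 13 mm farther back than shut.
Start: joints at [-1.193, 0.26, -0.138, 1.173, 0, 1.571], TCP at [0.194, -0.488, 0.245] pointing down, gripper open.
Joint ranges: [-2.78, 2.78], [-0.83, 1.72], [-1.28, 1.37], [-1.9, 2.12], [-1.57, 1.48], [-3.14, 3.14]. Speed limits (rad/s): [2.57, 2.57, 3.14, 3.14, 3.14, 3.14].

## Interface

Orientations are given as a unit quaternion [w, x, y, z].
In Python, from bench import arm, ik, optics, ticket gives the robot as it stands. Calls block until the motion is done:
- arm.movep(position, orientation): joint-space move of the TCP to a pose.
- arm.movel(position, frame=None, velocity=0.15): straight line of the TCP; frame=None keeps the orientation; velocity is the mean speed in m/s.
- arm.movej(angles): joint-space move.
- arm.command_gripper(opening): finger opening in m; the grip force is fixed at half the most; returns when the fingers have stopped.
- arm.pause(seconds).
- ik(position, orientation): joint angles nearest the present ones, or None.
- optics.capture(name): name is "scene" or "top"; returns a dict with "pixels" (400x640x3 uint8, red, green, blue), "fov_y" (degrees; the focal length in pixels is half the picture's height over the tangent of half this angle, whatever the lens; pixels are square), "cx", "cy" (the principal point, pixels), "extrinsics" (4x4, takes a point from camera to world coordinates). Camera axes: x right, y down, z forward; pixel columns grow to the right and rows downward; lengths in m; the calibration is good to about 2 mm. A picture is of the moment at which its call begins. There is no depth.
A pose or a line that the arm cannot do raises arm.IKError and nothing moves.
- ticket.finish_job(): hands the job in; it is judged then, once.
Trained networks look in a picture, given as the dict that the camera call returned (one of the last four; its "shot" number tells which), for a name from the list of things; names that differ only in an ending like _2 or _b are one class to them, and where a whole thing is asked for, a point or a joint stands for the part that bears it (a point fixed in the world has none). Each returns a list of dicts, best first, with "p" (0 to 1); they miss things now and then, are a little off and sometimes report something else, mostly with a low value. They report only what shows in the picture. A call takes as long as a camera call.
- optics.regions_of(query, picture): "pixels" (400x640 bool, what is visible of it) and "point" ([column, row] in pixels, amid what is visible of it).
Readings, each from a call of its own:
- arm.current_clock(): time.
- arm.current_joint_positions(): joint angles.
- arm.current_dq(): joint speeds.
- arm.current_joint_efforts(): joint torques, N m.
- arm.current_eef_pos(): TCP position.
- arm.current_orientation(): TCP orientation.
- arm.current_contact_force(): force on the tool from outside, world axes, zero at the start.
- arm.current_moment(): the same for the moment, N m.
- arm.current_opening(): finger opening in m.
- arm.current_finger_force(): force on a finger pad.
Only numpy, scipy, OpenCV 4.12 (cv2) and the standard library are available. Lean on these libraries where they do the work, as an engineer would, in place of code of your own. Each camera call takes 0.05 s, during which the arm holds its last target. There are 200 camera calls.

## Task

Clear the two broken bits of tailor's chalk off the white marking board: take the wooden scraper block by its grip, set it down on the board behind the chips and push them into the grey catch trough at the board's end without touching them with the gripper. Then stand the scraper upright on the counter again, off the board, and let go.

Things in the scene. Friction and masses are not known exactly. Their poses are not given: they have to be found in the camera images.
- marking_board: White board in a wooden frame, fixed. Origin: at counter level under the centre of the white face; z up. Face: x -80 to 80, y -100 to 100 mm, 40 mm above the counter. Side rails at x = -83 and 83, 6 mm wide, stand 6 mm above the face; the +y end is open. At the -y end, a grey trough (y -100 to -175, floor 12 mm above the counter, far wall level with the face): sweep along -y into it.
- scraper: Wooden scraper block with black rubber foot, 150 g, upright on the counter at the left. Origin: centre of its underside; z up. Foot 120 (its x) x 28 (its y) mm, 25 mm tall; above it a grip bar 80 (x) x 24 (y) mm, top at 82 mm. Grip it across y at about 60 mm height. The brown hand stamp with a round knob near by is not the scraper.
- chip_red: Red chip of tailor's chalk, about 26 x 20 mm and 11 mm thick, 12 g, lying loose on the white face. Origin: centre of its underside.
- chip_blue: Blue chip of tailor's chalk, same size and mass, lying loose on the white face. Origin: centre of its underside. Both chips lie within 40 mm of the board's middle line (x = 0) and at board y between -50 and 25 mm.

How it is judged:
By the outcome, as a careful person would: the job done as asked, in the order asked, and still so for the second after the job is handed in, with the robot touching nothing.
It also fails if it takes over 46 s, if anything falls off the work surface, if the arm or the gripper's body presses on something with over 40 N, if the wrist force passes 120 N, or if a joint passes its speed limit or range.

## Working session

There is one attempt and no reset: what is moved stays moved. The work goes in short steps, each a Python script; the robot and the scene stay as the last script left them, time stands still between calls to the robot, and variables do not carry over. Pictures are saved under pics/ and viewed, at most 10 in all, crops included, and the job is handed in when it is done.

```bash
mkdir -p pics; cat > h.py <<'E'
import numpy as np, cv2
from bench import arm, ik, optics, ticket
def ray(p,u,v):
    f=p["pixels"].shape[0]/2/np.tan(np.radians(p["fov_y"])/2)
    E=np.array(p["extrinsics"]); return E[:3,3],E[:3,:3]@np.array([(u-p["cx"])/f,(v-p["cy"])/f,1])
def onz(p,u,v,z):
    o,d=ray(p,u,v); return o+d*(z-o[2])/d[2]
def proj(p,X):
    f=p["pixels"].shape[0]/2/np.tan(np.radians(p["fov_y"])/2)
    E=np.array(p["extrinsics"]); c=E[:3,:3].T@(np.array(X)-E[:3,3]); return c[0]/c[2]*f+p["cx"],c[1]/c[2]*f+p["cy"]
def save(p,n): cv2.imwrite("pics/"+n,cv2.cvtColor(p["pixels"],cv2.COLOR_RGB2BGR))
E
python3 - <<'E'
from h import *
for n in("scene","top"):
    p=optics.capture(n); save(p,n+"0.png"); print(n,p["fov_y"],p["cx"],p["cy"],np.round(p["extrinsics"],3).tolist())
    for q in("marking_board","scraper","chip_red","chip_blue"):
        for r in optics.regions_of(q,p)[:3]:
            m=r["pixels"].astype(np.uint8); c=max(cv2.findContours(m,0,2)[0],key=cv2.contourArea)
            print(q,round(r["p"],2),r["point"],m.sum(),np.round(cv2.minAreaRect(c),1) if 0 else cv2.minAreaRect(c))
print(arm.current_clock(),arm.current_orientation())
E
```

```text
scene 42.81301603608132 322.955132866517 193.64290091501854 [[-0.469, -0.478, 0.743, -0.378], [-0.883, 0.261, -0.39, 0.629], [-0.007, -0.839, -0.544, 0.736], [0.0, 0.0, 0.0, 1.0]]
marking_board 0.71 [402.9, 194.4] 5131 ((405.9891052246094, 190.83187866210938), (64.57662200927734, 111.39700317382812), 52.594642639160156)
scraper 0.72 [224.7, 255.8] 866 ((226.0, 254.5), (59.0, 18.0), 90.0)
chip_red 0.53 [412.9, 191.7] 64 ((414.0, 191.0), (6.0, 10.0), 90.0)
chip_blue 0.35 [412.9, 191.2] 68 ((413.673095703125, 190.63462829589844), (10.982503890991211, 6.864064693450928), 11.309932708740234)
top 55.08657981272971 320.04793000229495 190.2569026245315 [[-0.007, -0.983, 0.184, 0.353], [-1.0, 0.001, -0.031, 0.162], [0.031, -0.185, -0.982, 0.934], [0.0, 0.0, 0.0, 1.0]]
marking_board 0.79 [407.7, 199.8] 8304 ((408.8247985839844, 198.01821899414062), (73.73106384277344, 119.43919372558594), 70.01689910888672)
chip_blue 0.63 [391.5, 191.0] 78 ((393.5, 192.0), (8.0, 11.0), 90.0)
0.5 [-4.07372382e-05  9.82209082e-01  1.87790622e-01 -1.12861527e-05]
```

View pics/scene0.png

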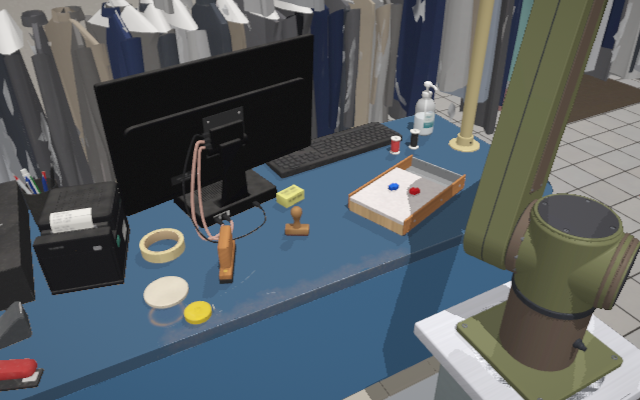

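View pics/top0.png

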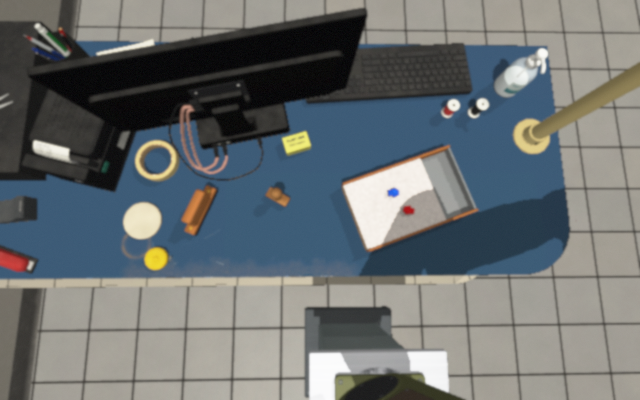

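The scene view shows the scraper at about (226,252), the stamp at (297,222), the board at (405,192) and the chips at blue (393,187) and red (414,191). In the top view the scraper is at (200,209), the chips at (393,192) and (408,210), and the trough is at the right end. I'll crop both views to check the outlines.

```bash
python3 - <<'E'
import cv2,numpy as np
t=cv2.imread("pics/top0.png");s=cv2.imread("pics/scene0.png")
r=lambda a,k:cv2.resize(a,None,fx=k,fy=k,interpolation=cv2.INTER_CUBIC)
A=r(t[135:260,330:490],2.4);A=cv2.resize(A,(400,300))
B=cv2.resize(r(t[170:245,160:260],4),(400,300))
C=cv2.resize(s[150:240,340:470],(400,300),interpolation=2)
D=cv2.resize(s[200:290,190:310],(400,300),interpolation=2)
cv2.imwrite("pics/crop.png",np.vstack([np.hstack([A,B]),np.hstack([C,D])]))
E
```

```text
(no output)
```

View pics/crop.png

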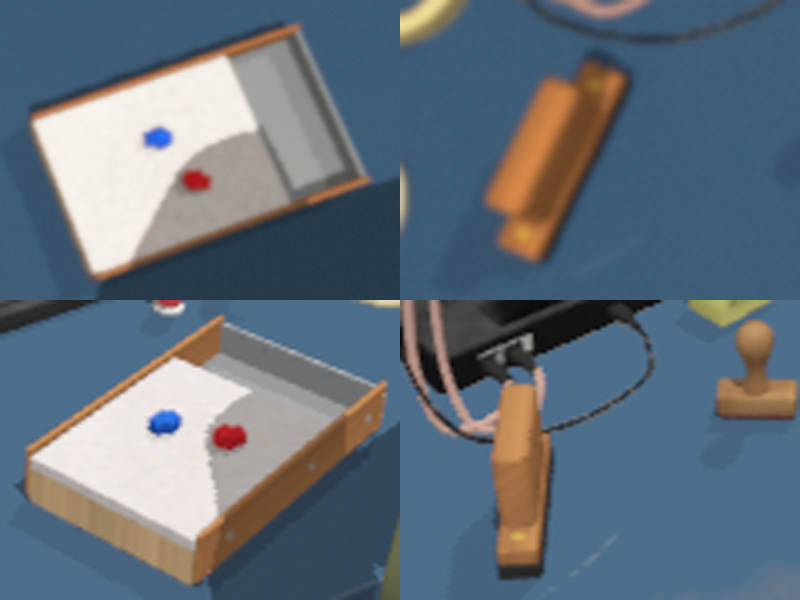

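The crop shows the board's face corners, the trough at right, both chips on the face, and the scraper's foot and bar corners clearly. I'll fit poses to those corners in both views.

```bash
cat > fit.py <<'E'
from h import *
from scipy.optimize import least_squares
P={n:optics.capture(n) for n in("scene","top")}
ct=lambda x,y:(330+x/2.5,135+y/2.4); st=lambda x,y:(160+(x-400)/4,170+y/4)
cs=lambda x,y:(340+x*130/400,150+(y-300)*90/300); ss=lambda x,y:(190+(x-400)*.3,200+(y-300)*.3)
def W(q,X): c,s=np.cos(q[2]),np.sin(q[2]); return np.array([q[0]+c*X[0]-s*X[1],q[1]+s*X[0]+c*X[1],X[2]])
def fit(obs,q0):
    f=lambda q:np.ravel([np.subtract(proj(P[n],W(q,np.array(X)/1e3)),uv) for n,X,uv in obs])
    r=least_squares(f,q0,loss="soft_l1"); print(np.round(r.x,4),np.round(r.fun.reshape(-1,2),1).tolist()); return r.x
# board: +y end at left of top picture => board y ~ world +y
b=fit([("top",(80,100,40),ct(33,120)),("top",(-80,100,40),ct(95,277)),("top",(80,-100,40),ct(228,57)),("top",(-80,-100,40),ct(292,203)),
 ("scene",(80,100,40),cs(33,462)),("scene",(-80,100,40),cs(193,541)),("scene",(80,-100,40),cs(172,358))],[.35,-.08,.3])
h=[("top",(60,14,25),st(588,52)),("top",(60,-14,25),st(632,70)),("top",(-60,-14,25),st(540,262)),("top",(-60,14,25),st(497,245)),
 ("top",(40,12,82),st(542,77)),("top",(-40,12,82),st(485,205)),("top",(-40,-12,82),st(523,215)),
 ("scene",(40,12,82),ss(500,388)),("scene",(40,-12,82),ss(536,385)),("scene",(-40,12,82),ss(497,452)),("scene",(-40,-12,82),ss(528,458)),
 ("scene",(-60,14,0),ss(500,575)),("scene",(-60,-14,0),ss(542,573))]
s=fit(h,[.3,.5,-.4])
R=np.array([[np.cos(b[2]),-np.sin(b[2])],[np.sin(b[2]),np.cos(b[2])]])
for n,(bl,rd) in {"top":(ct(158,138),ct(196,180)),"scene":(cs(165,422),cs(229,437))}.items():
    for q in(bl,rd): print(n,np.round(R.T@(onz(P[n],*q,.0455)[:2]-b[:2])*1e3))
np.save("q.npy",[b,s])
E
python3 fit.py
```

```text
[ 0.4889 -0.0441  0.3483] [[0.3, 1.3], [0.2, -0.3], [-1.0, -0.0], [-0.2, 0.8], [-1.2, -2.3], [0.3, -0.8], [0.4, -1.2]]
[ 0.4769  0.4152 -0.3934] [[-0.7, 1.5], [-1.0, 1.4], [0.1, -0.0], [-0.0, -0.3], [1.2, -1.4], [-0.4, -0.5], [0.0, 1.1], [-0.1, -3.3], [0.3, -3.1], [-2.1, 0.6], [0.5, -1.9], [-0.0, 0.5], [0.9, 0.1]]
top [25. -5.]
top [-26. -23.]
scene [20. -2.]
scene [-32. -19.]
```

```bash
cat >> h.py <<'E'
def quat(yaw): return [0,np.cos(yaw/2),np.sin(yaw/2),0]
E
python3 - <<'E'
from h import *
b,s=np.load("q.npy")
arm.movep([s[0],s[1],.16],quat(s[2]))
print(arm.current_clock(),np.round(arm.current_joint_positions(),2))
arm.movel([s[0],s[1],.055],velocity=.12)
print(arm.current_contact_force())
arm.command_gripper(.015)
print(arm.current_clock(),arm.current_opening(),arm.current_finger_force(),arm.current_contact_force(),arm.current_eef_pos())
p=optics.capture("scene");save(p,"g1.png")
E
```

```text
3.9167 [ 0.72  0.49 -0.02  1.07 -0.   -2.03]
[-0.17087424 -0.53242623  0.60088401]
5.525 0.023504557712765932 61.628172397613525 [-0.79023783  0.32209969  1.06627364] [0.47686549 0.41521881 0.0550483 ]
```

View pics/g1.png

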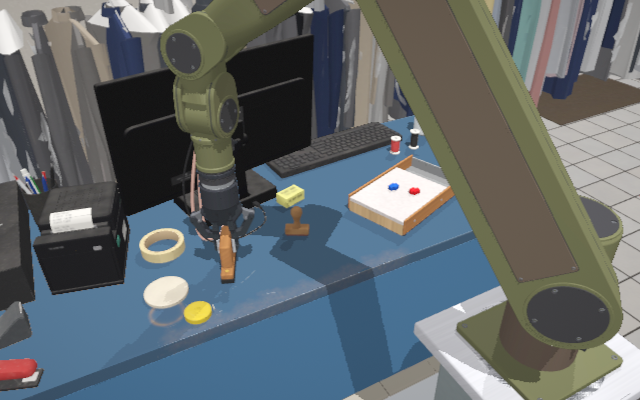

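Gripped: the opening is 23.5 mm and the scraper at (227,255) is held between the fingers, with the chips still at (393,187) and (414,191). Next I'll carry it over the board behind the chips and check it there.

```bash
cat >> h.py <<'E'
def bw(b,x,y): return np.array([b[0]+np.cos(b[2])*x-np.sin(b[2])*y,b[1]+np.sin(b[2])*x+np.cos(b[2])*y])
E
python3 - <<'E'
from h import *
b,s=np.load("q.npy")
arm.movel([s[0],s[1],.2],velocity=.15)
t=bw(b,0,.062)
arm.movep([*t,.2],quat(b[2]-np.pi))
arm.movel([*t,.112],velocity=.15)
print(arm.current_clock(),np.round(arm.current_joint_positions(),2),arm.current_contact_force(),arm.current_opening())
c=[]
for n,(x0,y0,x1,y1) in {"scene":(330,110,490,250),"top":(320,125,480,265)}.items():
    p=optics.capture(n)
    im=cv2.resize(cv2.cvtColor(p["pixels"],4)[y0:y1,x0:x1],None,fx=2.5,fy=2.5,interpolation=2)
    L=lambda pts,col:cv2.polylines(im,[np.int32([(np.array(proj(p,X))-[x0,y0]+.5)*2.5 for X in pts])],True,col,1)
    B=lambda q,x,y,z:[[*bw(q,i*x,j*y),z] for i,j in((1,1),(1,-1),(-1,-1),(-1,1))]
    L(B(b,.08,.1,.04),(0,255,0)); q=[*t,b[2]]
    L(B(q,.06,.014,.082),(255,0,255)); L(B(q,.06,.014,.057),(0,255,255))
    c.append(im)
cv2.imwrite("pics/ov.png",np.hstack(c))
E
```

```text
8.9417 [ 0.03  0.27 -0.5   0.8  -0.   -0.32] [-0.25070078 -0.47053017 -0.88181318] 0.023374182093319176
```

View pics/ov.png

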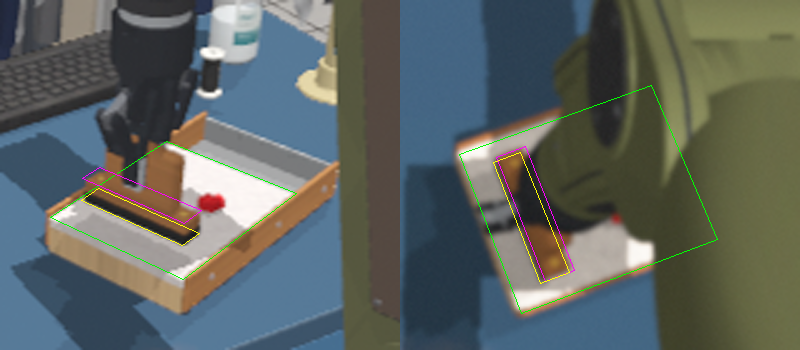

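The overlay shows the held foot (yellow and magenta boxes) centred between the rails and about 60 mm behind the board's middle. The red chip is ahead of it, at about (210,203) in the left crop. Now I'll set it down and sweep.

```bash
python3 - <<'E'
from h import *
b,s=np.load("q.npy")
t=bw(b,0,.062)
z=.0968; arm.movel([*t,z],velocity=.06)
f0=arm.current_contact_force()[2]; 
while z>.0925:
    f=arm.current_contact_force()[2]
    if f-f0>4: break
    z-=.0006; arm.movel([*t,z],velocity=.02)
print("z",z,f0,arm.current_contact_force(),arm.current_clock())
for y,v in((.0,.08),(-.06,.08),(-.112,.08)):
    arm.movel([*bw(b,0,y),z],velocity=v); print(y,np.round(arm.current_contact_force(),1),arm.current_opening())
print(arm.current_eef_pos(),arm.current_clock())
p=optics.capture("scene");save(p,"s1.png")
cv2.imwrite("pics/s1c.png",cv2.resize(cv2.cvtColor(p["pixels"],4)[110:250,330:490],None,fx=4,fy=4,interpolation=2))
E
```

```text
z 0.09439999999999998 -1.1685813384594443 [-1.9026015   0.04044815  5.20188085] 10.4417
0.0 [0.4 2.  4.4] 0.02324871276711137
-0.06 [-0.2  2.5  6.6] 0.02313197343090954
-0.112 [-0.3  1.6  5.9] 0.02337796512401935
[ 0.5276264  -0.1493483   0.09493973] 13.0667
```

View pics/s1c.png

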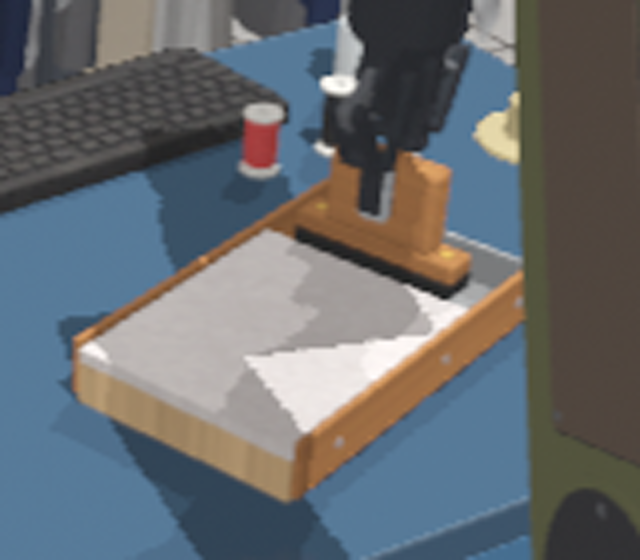

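The board face is now clear, and the foot sits at the trough edge near (380,255) in the crop. I'll lift it, go back over the original spot, and check the trough before setting down.

```bash
python3 - <<'E'
from h import *
b,s=np.load("q.npy")
e=arm.current_eef_pos(); arm.movel([e[0],e[1],.2],velocity=.15)
arm.movep([s[0],s[1],.2],quat(s[2]))
print(arm.current_clock(),arm.current_opening())
c=[]
for n,(x0,y0,x1,y1) in {"scene":(340,125,480,245),"top":(335,135,475,255)}.items():
    p=optics.capture(n); c.append(cv2.resize(cv2.cvtColor(p["pixels"],4)[y0:y1,x0:x1],(400,343),interpolation=2))
cv2.imwrite("pics/s2.png",np.hstack(c))
E
```

```text
16.0083 0.023500218358758332
```

View pics/s2.png

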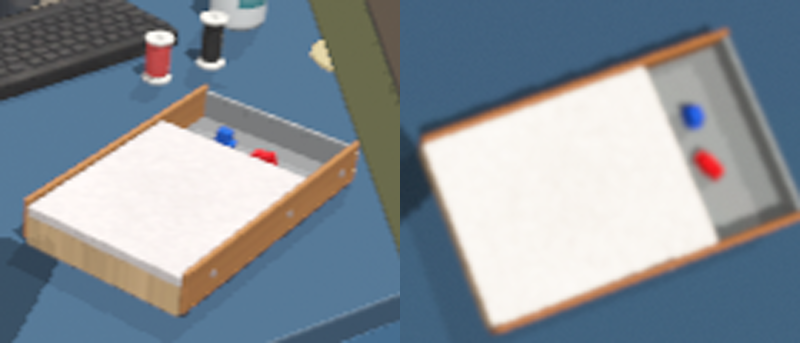

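Both chips are in the trough, at (692,116) and (708,165) in the right crop. Now I'll set the scraper down.

```bash
python3 - <<'E'
from h import *
b,s=np.load("q.npy")
arm.movel([s[0],s[1],.075],velocity=.15)
z=.0568; arm.movel([s[0],s[1],z],velocity=.05)
f0=arm.current_contact_force()[2]
while z>.0525 and arm.current_contact_force()[2]-f0<2.5:
    z-=.0006; arm.movel([s[0],s[1],z],velocity=.02)
print(z,f0,arm.current_contact_force())
arm.command_gripper(.085); arm.pause(.2)
arm.movel([s[0],s[1],.2],velocity=.1)
arm.movej([0.1,0.0,-0.4,1.2,0,-1.0]); arm.pause(.5)
print(arm.current_clock(),arm.current_eef_pos(),arm.current_contact_force())
c=[]
for n,(x0,y0,x1,y1) in {"scene":(190,125,480,295),"top":(165,135,475,255)}.items():
    p=optics.capture(n); c.append(cv2.resize(cv2.cvtColor(p["pixels"],4)[y0:y1,x0:x1],(700,300),interpolation=2))
cv2.imwrite("pics/end.png",np.vstack(c))
E
```

```text
0.05439999999999999 -1.6729215695391495 [-0.86421805 -2.33450965  4.01359791]
23.025 [0.36473551 0.03671121 0.26376099] [-0.82860528  0.31245366 -0.93421785]
```

View pics/end.png

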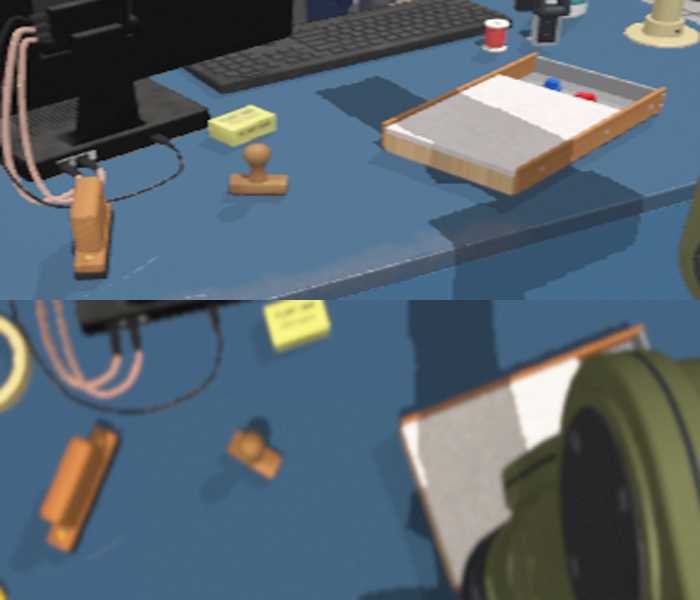

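The scraper stands upright at about (90,235), released. The chips are in the trough at about (553,85) and (585,97), the board is clear, and the arm is touching nothing.

```bash
python3 -c "
from bench import ticket; print(ticket.finish_job())"
```

```text
the job is handed in; nothing more can be done
None
```

Job handed in at about 23 s on the robot's clock: both chalk chips are in the trough, and the scraper stands upright on the counter, off the board and released.

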